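Move the sealing plug to the other bench air outlet

TASK

The press is going to be connected to the green-collared air outlet, so move its sealing plug over to the open yellow-collared outlet. Press the green collar down to release the plug, draw the plug out, and push it straight down into the yellow outlet, past the grip, until it is locked fully home and the yellow collar has sprung back up. Press and push gently, without forcing either outlet, and leave the vials and the bottle standing where they are.

Things in the scene. Friction and masses are not known exactly. Their poses are not given: they have to be found in the camera images.
- green_outlet: Air outlet fixed on the bench, holds the plug at the start: steel foot 84 mm wide, white post 48 mm wide to 60 mm height, then an upright steel coupling 36 mm wide to 98 mm, then the green collar. Black valve knob (not to be used) reaches 56 mm out along its -x, 38 mm up. Origin: centre of the foot's underside, z up.
- yellow_outlet: Like the green outlet, with a yellow collar, and open. Its coupling, collar and all, is screwed 0 to 12 mm deeper into the post; how deep is not measured: feel for it. Bore 17.5 mm. Depths below the raised collar's top: the plug's foot meets spring jaws at 20 mm (5 to 12 N; collar dips 4 mm), at 26 a valve spring (4 to 9 N) pushing it back; at 34 it locks, collar up; hard stop at 35.5.
- green_outlet_mouth (a point): Centre of the top face of the green collar when up, 112 mm above the bench. Collar: ring 40 mm across, 18.4 mm hole, 8 mm thick, 6 mm gap below. Pressed with fingertips astride the plug, or on one side, it frees the plug in its last 1.2 mm of travel; a spring then lifts the plug 8 mm (12 mm once the collar is let up), where it stands loose and is drawn out with a few N.
- yellow_outlet_mouth (a point): Point on the axis of the yellow outlet's bore, 112 mm above the bench. The top of its raised collar lies 0 to 12 mm below this point. Same collar. Keep pushes and pulls on either outlet, and on the plug in it, below 25 N: more can damage it.
- plug_center (a point): Centre (half-way up) of the sealing plug: upright rigid brass tube, closed, 16 mm across, 74 mm long, about 70 g, top 12 mm red. z runs up along it. The lowest 6 mm taper from 16 to 9 mm; groove for the jaws 10 to 16 mm above the foot. Locked, its foot is 34 mm below the top of the raised collar, its centre 3 mm above it and its red end 40 mm above it.
- green_outlet_collar (a joint): How far the green collar is pressed straight down, in m: 0 up, 0.006 fully in, on a hard stop. Its spring takes 2 N at first and 5 N fully in.
- yellow_outlet_collar (a joint): How far the yellow collar is pressed down, in m: 0 up, 0.006 fully in. Same spring.
- vial_a: Loose glass vial with black cap, 27 mm across, 56 mm high, origin at the centre of its underside. Leave alone.
- vial_b: A second such vial. Leave alone.
- bottle: Loose white plastic bottle, 58 mm across, 118 mm high, origin at the centre of its underside. Leave alone.
- yellow_outlet_stem (a joint): How far the plug's foot has pushed the valve stem inside the yellow outlet down, in m: 0 free, about 0.008 with the plug locked, 0.0095 with the plug on the hard stop.
Not all that is in view belongs to the job. Of the things that look like the part that bears plug_center, the middle-sized one is meant.

How it is judged:
By the outcome, as a careful person would: the job done as asked, in the order asked, and still so for the second after the job is handed in, with the robot touching nothing.
It also fails if it takes over 51 s, if anything falls off the work surface, if the arm or the gripper's body presses on something with over 40 N, if the wrist force passes 120 N, or if a joint passes its speed limit or range.

ROBOT

A 7-joint arm with a two-finger parallel gripper is mounted at the origin on the work surface. World frame = base frame: x ahead of the robot, y to its left, z up, the work surface at z = 0. Lengths are in m, angles in rad, forces in N, time in s.
With the tool pointing down it reaches from about 0.4 to 0.85 m from the base axis. Payload 4.5 kg.
Tool frame: the origin (TCP) lies midway between the tips of the shut fingers; the grasp point (between the pads) lies 19 mm behind it; x points along the fingers, y is the direction in which the jaws open and shut, and the axes are right-handed (so a half turn about x gives the same grasp; the last joint's range is limited). The gripper opens to 88 mm and grips with 3 to 60 N. Pads are 18 mm wide; open, the fingers measure 123 mm over their backs; the gripper's body (75 mm by 187 mm) begins 45 mm behind the grasp point.
Start: joints at [-1.243, 0.689, -0.195, 1.565, 0.157, 0.902, -0.215], TCP at [0.181, 0.598, 0.239] pointing down, gripper open.
Joint ranges: [-3.01, 3.01], [-0.46, 2.08], [-1.47, 1.51], [0.13, 2.56], [-1, 4.14], [0.04, 2.09], [-2.66, 2.66]. Speed limits (rad/s): [2.57, 2.57, 3.14, 3.14, 3.14, 3.14, 3.14].

INTERFACE

Orientations are given as a unit quaternion [x, y, z, w].
In Python, from plant import r gives the robot as it stands.
- The arm moves only by the tool arm_command, never from a script. Its argument "plan" is a list of rows, each a list of 5 numbers: the finger opening in m, from 0 to 0.0881, then the shift along the tool's x, y, z in m, then the turn about the tool's x in rad. In form: [[grip, dx, dy, dz, roll], ...]. A call has 1 to 12 rows; each row shifts and turns the commanded pose from where the row before left it, along the tool's axes as they then stand; what a row does not reach is not made up. A row lasts 1/8 s, in which the tool goes at most 62.5 mm and 10.7 degrees, less where a joint would pass 70% of its speed; a pose out of reach is approached as far as the arm can. A call is refused whole if a number of a shift passes 0.0625 or a number of a turn 0.188, either way. A call with a gripper value outside its range is refused whole. The fingers move at their own pace and stop on an object; "force" is the grip in N (left out, the last holds). Time passes only in rows, so rows that do not move let the fingers close. It gives the time, the measured TCP pose, the force and the opening at its end, in the units of the state.
- r.get_state(): the state, without advancing time (a new reading comes with each control period).
- r.snapshot(name): name is "scene" or "top"; returns (picture, depth): 384x512x3 uint8, red, green, blue; 384x512 float32, m along the optical axis (not along the pixel's ray), 0 where there is no reading.
- r.calibration(name): a dict with "fx", "fy", "cx", "cy" (pixels), "k1" (the pictures are not rectified: a ray, as slopes to the right and down, at radius r is drawn at 1 + k1 r^2 times it, then the intrinsics apply), "eye" and "orientation" of the camera in the world. Camera axes: x right, y down, z forward; pixel columns grow to the right and rows downward; lengths in m; the calibration is good to about 2 mm. A picture is of the moment at which its call begins. calibration takes no time and is no camera call.
- r.finish_job(): hands the job in, once; it reports no verdict.
The state is a dict: "clock": time; "q": joint angles; "qd": joint speeds; "joint_torque": joint torques, N m; "tool_pos": TCP position; "eef_rot": TCP orientation; "contact_force": force on the tool from outside, world axes, zero at the start; "moment": the same for the moment, N m; "opening": opening from 0.0 (shut) to 1.0 (fully open).
Only numpy, scipy, OpenCV 4.12 (cv2) and the standard library are available. Lean on these libraries where they do the work, as an engineer would, in place of code of your own. Each camera call takes 0.05 s, during which the arm holds its last target.

## Working session

There is one attempt and no reset: what is moved stays moved. The work goes in short steps, Python scripts to look and compute and a tool call to move; the robot and the scene stay as the last step left them, time stands still between calls to the robot, and variables do not carry over. Pictures are saved under pics/ and viewed, and the job is handed in when it is done.

Besides the shell and the picture viewer there is one more tool, called after ">>>" by a JSON object that holds its "fn" and its "kwargs", one argument or row to a line. arm_command: Moves the arm, as the interface text tells. Its arguments: {"type":"object","properties":{"plan":{"type":"array","items":{"type":"array","items":{"type":"number"}}},"force":{"type":"number"}},"required":["plan"]}

```bash
ls; mkdir -p pics
cat > h.py <<'E'
import numpy as np, cv2
from scipy.spatial.transform import Rotation as R
from plant import r
def snap(name,fn):
    im,d=r.snapshot(name); cv2.imwrite('pics/'+fn+'.png',im[:,:,::-1]); np.savez('pics/'+fn+'.npz',im=im,d=d); return im,d
def cal(name):
    return r.calibration(name)
def pts(name,d):
    c=cal(name);K=np.array([[c['fx'],0,c['cx']],[0,c['fy'],c['cy']],[0,0,1]])
    v,u=np.mgrid[0:384,0:512].astype(float)
    p=cv2.undistortPoints(np.stack([u.ravel(),v.ravel()],1)[:,None],K,np.array([c['k1'],0,0,0,0.]))[:,0]
    z=d.ravel(); P=np.stack([p[:,0]*z,p[:,1]*z,z],1)
    W=R.from_quat(c['orientation']).apply(P)+np.array(c['eye'])
    W[z==0]=np.nan
    return W.reshape(384,512,3)
E
python3 - <<'E'
from h import *
for n in('scene','top'):
    print(r.calibration(n)); im,d=snap(n,n+'0')
print(r.get_state())
E
```

```text
pics
{'fx': 381.8409333512746, 'fy': 381.8409333512746, 'cx': 251.51256774421276, 'cy': 199.44468784576955, 'k1': 0.00742641148655446, 'eye': array([1.09139352, 0.07171574, 0.47868367]), 'orientation': array([ 0.58434848,  0.67790216, -0.34581327, -0.28177774])}
{'fx': 351.41835004737953, 'fy': 351.41835004737953, 'cx': 257.161897036662, 'cy': 187.28953483252303, 'k1': 0.005767472908489675, 'eye': array([ 0.54375985, -0.00575917,  0.7271967 ]), 'orientation': array([ 0.71287439, -0.70004093,  0.03505928, -0.02288324])}
{'clock': 0.1, 'q': array([-1.24319976,  0.68990084, -0.19446967,  1.56621468,  0.15729204,
        0.90251683, -0.21509608]), 'qd': array([-0.00123415, -0.00190617, -0.0002746 , -0.00353491, -0.00277961,
        0.00111755,  0.00033301]), 'joint_torque': array([-2.41110312e-03, -5.28509617e+01, -1.27092429e+00, -1.53839296e+01,
       -5.24734799e-02,  1.99147667e-03,  3.39669054e-05]), 'tool_pos': array([0.18089713, 0.59766184, 0.23799526]), 'eef_rot': array([ 0.1029043 ,  0.69952618, -0.10407154,  0.69945904]), 'contact_force': array([ 0.46041543, -0.24632483,  0.19818662]), 'moment': array([-0.01909882,  0.05525096,  0.0055389 ]), 'opening': 0.9989462024641794}
```

View pics/scene0.png

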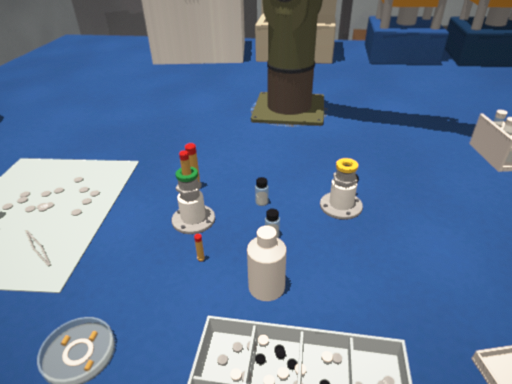

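View pics/top0.png

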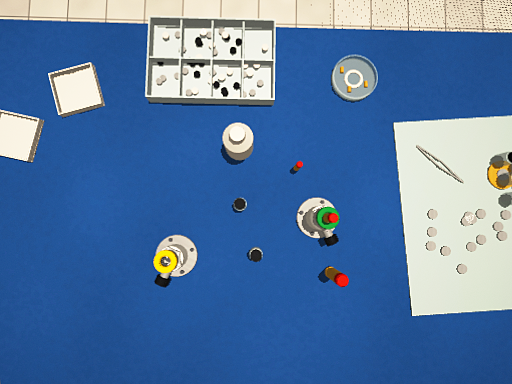

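```bash
cat > m.py <<'E'
from h import *
def load(n,f):
    a=np.load('pics/'+f+'.npz'); return a['im'],pts(n,a['d'])
def fitc(xy,rad=None):
    from scipy.optimize import least_squares
    x0=[*np.nanmedian(xy,0),rad or .02]
    s=least_squares(lambda p:np.hypot(*(xy-p[:2]).T)-p[2],x0,loss='soft_l1',f_scale=.001); return s.x
if __name__=='__main__':
  for n in('top','scene'):
    im,W=load(n,n+'0'); hsv=cv2.cvtColor(im,cv2.COLOR_RGB2HSV); H,S,V=cv2.split(hsv)
    for nm,m in dict(green=(H>50)&(H<80)&(S>120)&(V>60),yellow=(H>22)&(H<35)&(S>150)&(V>80),red=((H<6)|(H>174))&(S>150)&(V>80)).items():
        k,lab,st,cen=cv2.connectedComponentsWithStats(m.astype(np.uint8))
        for i in range(1,k):
            if st[i,4]<15: continue
            w=W[lab==i]; w=w[~np.isnan(w[:,0])]
            zt=np.percentile(w[:,2],95); t=w[w[:,2]>zt-.004]
            print(n,nm,st[i],'med',np.median(w,0).round(4),'topz',zt.round(4),'topmean',t.mean(0).round(4),'mid',((t.min(0)+t.max(0))/2).round(4),'ext',(t.max(0)-t.min(0)).round(4))
E
python3 m.py
python3 -c "
import cv2
for n,(x0,y0,x1,y1) in dict(top=(140,180,370,300),scene=(160,130,370,270)).items():
    im=cv2.imread(f'pics/{n}0.png')[y0:y1,x0:x1]; cv2.imwrite(f'pics/{n}0c.png',cv2.resize(im,None,fx=3.4,fy=3.4,interpolation=2))
"
```

```text
top green [317 207  22  22 246] med [ 0.546  -0.1358  0.1112] topz 0.1128 topmean [ 0.5437 -0.138   0.1113] mid [ 0.5437 -0.1401  0.112 ] ext [0.0368 0.037  0.0062]
top yellow [154 250  23  23 304] med [0.4628 0.1437 0.1009] topz 0.1028 topmean [0.4626 0.1434 0.101 ] mid [0.4628 0.143  0.1015] ext [0.0382 0.0388 0.0052]
top red [297 161   6   7  32] med [ 0.6457 -0.0969  0.0558] topz 0.0573 topmean [ 0.6459 -0.0978  0.056 ] mid [ 0.6457 -0.0979  0.0562] ext [0.012  0.0098 0.004 ]
top red [328 213  10   9  73] med [ 0.5445 -0.1392  0.151 ] topz 0.153 topmean [ 0.5439 -0.1402  0.1511] mid [ 0.5446 -0.1406  0.1514] ext [0.0132 0.0135 0.0046]
top red [334 273  15  14 149] med [ 0.4354 -0.1657  0.1032] topz 0.1055 topmean [ 0.435  -0.1673  0.1037] mid [ 0.4351 -0.1676  0.1041] ext [0.0213 0.021  0.0052]
scene green [176 167  22  15 185] med [ 0.5567 -0.1364  0.1105] topz 0.1119 topmean [ 0.5517 -0.1397  0.1106] mid [ 0.5469 -0.1411  0.1104] ext [0.0375 0.0379 0.0048]
scene yellow [337 159  21  11 134] med [0.4664 0.1416 0.1003] topz 0.1017 topmean [0.4659 0.142  0.1004] mid [0.465  0.1425 0.0999] ext [0.0393 0.0365 0.0043]
scene red [180 143  16  17 160] med [ 0.4469 -0.1598  0.1037] topz 0.1515 topmean [ 0.5482 -0.1409  0.1505] mid [ 0.5474 -0.1406  0.1499] ext [0.0134 0.013  0.0048]
scene red [195 234   6   8  44] med [ 0.6511 -0.0982  0.0549] topz 0.0568 topmean [ 0.6494 -0.0984  0.0553] mid [ 0.6488 -0.0987  0.0552] ext [0.0104 0.0095 0.0036]
```

View pics/top0c.png

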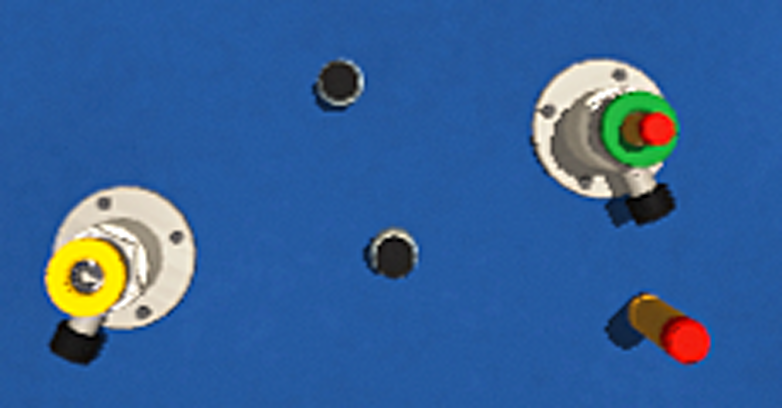

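View pics/scene0c.png

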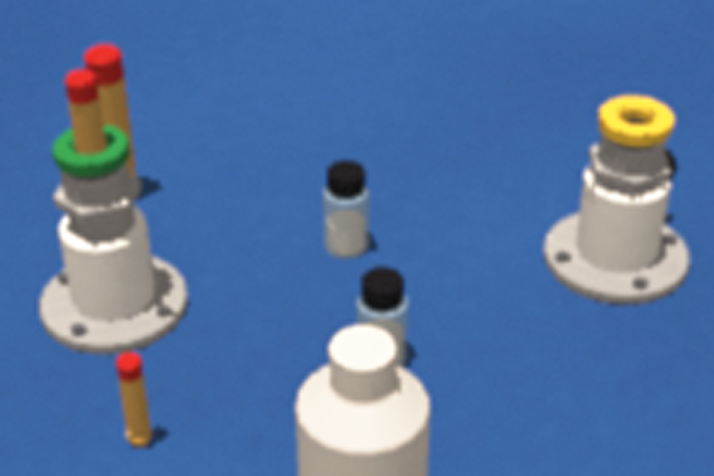

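```bash
cat > fit.py <<'E'
from m import *
from scipy.optimize import minimize
def proj(n,P):
    c=cal(n); p=R.from_quat(c['orientation']).inv().apply(P-np.array(c['eye']))
    K=np.array([[c['fx'],0,c['cx']],[0,c['fy'],c['cy']],[0,0,1]])
    return cv2.projectPoints(p,np.zeros(3),np.zeros(3),K,np.array([c['k1'],0,0,0,0.]))[0][:,0]
def hull(n,c,rad,z1,z0):
    a=np.linspace(0,2*np.pi,90); P=np.concatenate([np.stack([c[0]+rad*np.cos(a),c[1]+rad*np.sin(a),0*a+z],1) for z in(z1,z0)])
    return cv2.convexHull(proj(n,P).astype(np.float32))
def area_diff(n,mask,c,rad,z1,z0):
    s=8; h=hull(n,c,rad,z1,z0)[:,0]; o=np.floor(h.min(0))-6; e=np.ceil(h.max(0))+7
    w,hh=(e-o).astype(int); A=np.zeros((hh*s,w*s),np.uint8)
    cv2.fillPoly(A,[np.round((h-o+.5)*s*16).astype(np.int32)],1,shift=4)
    A=cv2.resize(A.astype(np.float32),(w,hh),interpolation=cv2.INTER_AREA)
    ys,xs=int(o[1]),int(o[0]); return np.sum((A-mask[ys:ys+hh,xs:xs+w])**2)
def fit(f):
    a={}
    for n in('top','scene'):
        im,W=load(n,n+f); H,S,V=cv2.split(cv2.cvtColor(im,cv2.COLOR_RGB2HSV))
        for nm,m,g in(('green',(H>45)&(H<85)&(S>100)&(V>40),(.546,-.14,.112)),('yellow',(H>20)&(H<36)&(S>110)&(V>60),(.464,.143,.1015))):
            k,lab,st,_=cv2.connectedComponentsWithStats(m.astype(np.uint8))
            i=1+np.argmax(st[1:,4]); cn=cv2.findContours((lab==i).astype(np.uint8),0,2)[0][0]
            M=np.zeros(m.shape,np.uint8); cv2.fillPoly(M,[cv2.convexHull(cn)],1)
            f1=lambda p:area_diff(n,M,p,.02,g[2],g[2]-.008)
            r_=minimize(f1,g[:2],method='Nelder-Mead',options=dict(initial_simplex=np.array(g[:2])+np.array([[0,0],[.004,0],[0,.004]]),xatol=1e-5))
            print(n,nm,r_.x.round(4),r_.fun,M.sum()); a[n,nm]=r_.x
    for n in('top','scene'): print(n,'yellow-green',(a[n,'yellow']-a[n,'green']).round(4))
if __name__=='__main__':
    fit('0')
    print(R.from_quat(r.get_state()['eef_rot']).as_matrix().round(3))
E
python3 fit.py
```

```text
top green [ 0.544  -0.1405] 6.21728515625 426
top yellow [0.4627 0.1438] 11.00146484375 429
scene green [ 0.5465 -0.1413] 18.25048828125 277
scene yellow [0.4651 0.1419] 17.91064453125 255
top yellow-green [-0.0812  0.2843]
scene yellow-green [-0.0814  0.2832]
[[-0.     0.29   0.957]
 [-0.002  0.957 -0.29 ]
 [-1.    -0.002  0.   ]]
```

>>> {"fn": "arm_command", "kwargs": {
  "plan": [
    [0.088, 0, -0.02, 0.018, 0],
    [0.088, 0, -0.04, 0.037, 0],
    [0.088, 0, -0.04, 0.037, 0],
    [0.088, 0, -0.04, 0.037, 0],
    [0.088, 0, -0.04, 0.037, 0],
    [0.088, 0, -0.04, 0.037, 0],
    [0.088, 0, -0.04, 0.037, 0],
    [0.088, 0, -0.04, 0.037, 0],
    [0.088, 0, -0.04, 0.037, 0],
    [0.088, 0, -0.04, 0.037, 0],
    [0.088, 0, -0.04, 0.037, 0],
    [0.088, 0, -0.04, 0.037, 0]
  ]
}}

```text
clock: 1.6
tool_pos: [0.4551, 0.0332, 0.2386]
eef_rot: [0.104, 0.7, -0.103, 0.699]
contact_force: [0.4, 0.5, -0.2]
opening: 0.993
```

>>> {"fn": "arm_command", "kwargs": {
  "plan": [
    [0.04, 0, -0.04, 0.039, 0],
    [0.04, 0, -0.04, 0.039, 0],
    [0.026, 0, -0.04, 0.039, 0],
    [0.026, 0, -0.0204, 0.0198, 0],
    [0.026, 0.03, 0, 0, 0],
    [0.026, 0.03, 0, 0, 0],
    [0.026, 0, 0, 0, 0],
    [0.026, 0, 0, 0, 0]
  ]
}}

```text
clock: 2.6
tool_pos: [0.5453, -0.139, 0.1794]
eef_rot: [0.103, 0.699, -0.103, 0.7]
contact_force: [0.7, 0.0, 1.1]
opening: 0.29
```

Run:
```python
from h import *
s=r.get_state(); print({k:s[k] for k in('clock','tool_pos','eef_rot','contact_force','moment','opening')})
for n in('scene','top'):
    im,d=snap(n,n+'1')
    cv2.imwrite('pics/%s1c.png'%n,cv2.resize(im[100:292,130:386,::-1] if n=='scene' else im[150:342,200:456,::-1],None,fx=3,fy=3,interpolation=2))
```

```text
{'clock': 2.6, 'tool_pos': array([ 0.54533205, -0.13902607,  0.17942741]), 'eef_rot': array([ 0.10345949,  0.69917427, -0.10337071,  0.69983282]), 'contact_force': array([0.71701637, 0.03102716, 1.12942031]), 'moment': array([-0.0243076 , -0.00545872,  0.00733512]), 'opening': 0.2903663402607524}
```

View pics/scene1c.png

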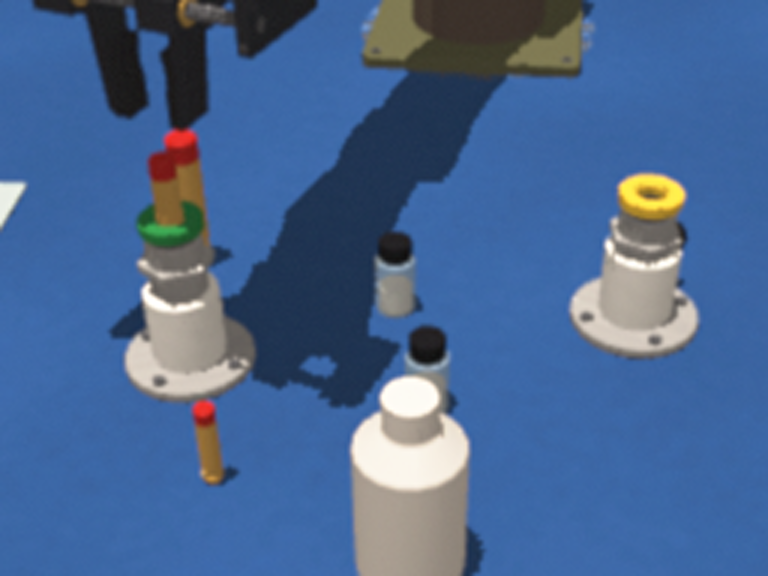

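View pics/top1c.png

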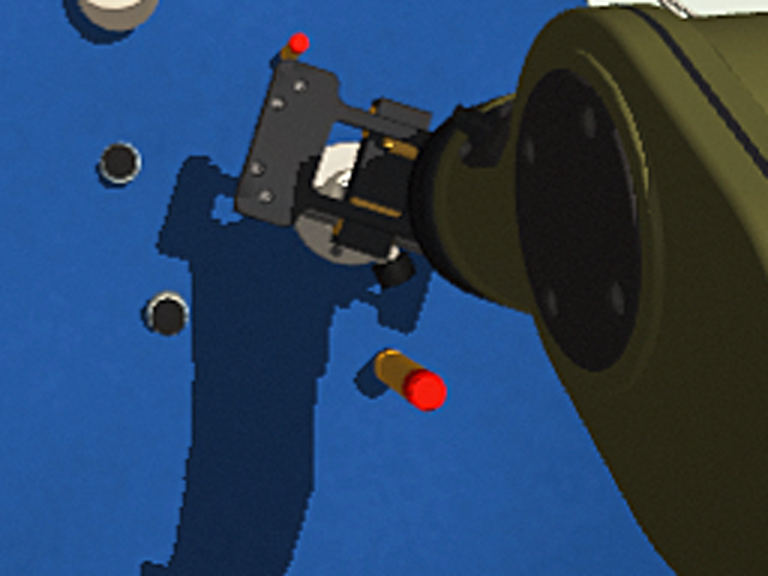

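>>> {"fn": "arm_command", "kwargs": {
  "plan": [
    [0.026, 0.01, -0.0018, 0.0005, 0],
    [0.026, 0.012, 0, 0, 0],
    [0.026, 0.012, 0, 0, 0],
    [0.026, 0.012, 0, 0, 0],
    [0.026, 0.011, 0, 0, 0],
    [0.026, 0, 0, 0, 0],
    [0.026, 0, 0, 0, 0]
  ]
}}

```text
clock: 3.58
tool_pos: [0.545, -0.1409, 0.1218]
eef_rot: [0.104, 0.699, -0.103, 0.7]
contact_force: [-0.1, -0.3, 0.7]
opening: 0.293
```

>>> {"fn": "arm_command", "kwargs": {
  "plan": [
    [0.026, 0.006, 0, 0, 0],
    [0.026, 0.003, 0, 0, 0],
    [0.026, 0, 0, 0, 0]
  ]
}}

```text
clock: 3.95
tool_pos: [0.5448, -0.141, 0.1126]
eef_rot: [0.103, 0.7, -0.103, 0.699]
contact_force: [0.6, -0.2, -0.4]
opening: 0.296
```

Run:
```python
from h import *
im,d=snap('scene','scene2')
cv2.imwrite('pics/scene2c.png',cv2.resize(im[120:240,130:290,::-1],None,fx=5,fy=5,interpolation=2))
```

```text
(no output)
```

View pics/scene2c.png

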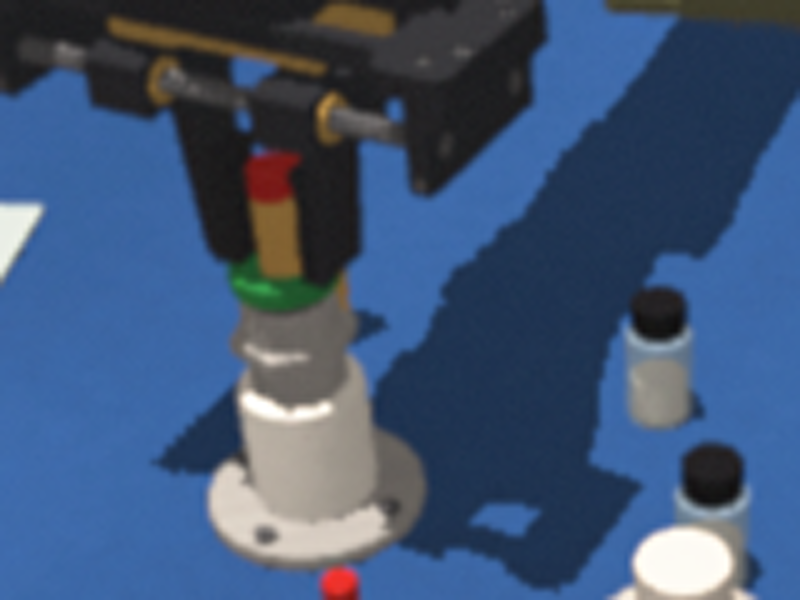

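>>> {"fn": "arm_command", "kwargs": {
  "plan": [
    [0.026, 0.0015, 0, 0, 0],
    [0.026, 0.0015, 0, 0, 0],
    [0.026, 0.0015, 0, 0, 0],
    [0.026, 0, 0, 0, 0]
  ]
}}

```text
clock: 4.5
tool_pos: [0.5449, -0.141, 0.1082]
eef_rot: [0.103, 0.699, -0.103, 0.7]
contact_force: [-1.3, 0.7, 3.7]
opening: 0.297
```

>>> {"fn": "arm_command", "kwargs": {
  "plan": [
    [0.026, 0.001, 0, 0, 0],
    [0.026, 0.0005, 0, 0, 0],
    [0.026, 0, 0, 0, 0]
  ]
}}

```text
clock: 4.88
tool_pos: [0.5449, -0.141, 0.1067]
eef_rot: [0.104, 0.699, -0.103, 0.7]
contact_force: [-0.2, 0.6, 4.5]
opening: 0.297
```

>>> {"fn": "arm_command", "kwargs": {
  "plan": [
    [0.026, 0.0005, 0, 0, 0],
    [0.026, 0, 0, 0, 0],
    [0.026, 0, 0, 0, 0]
  ]
}}

```text
clock: 5.25
tool_pos: [0.5449, -0.141, 0.1065]
eef_rot: [0.103, 0.699, -0.103, 0.7]
contact_force: [-0.8, 1.0, 7.7]
opening: 0.294
```

Run:
```python
from h import *
im,d=snap('scene','scene3')
cv2.imwrite('pics/scene3c.png',cv2.resize(im[120:240,130:290,::-1],None,fx=5,fy=5,interpolation=2))
```

```text
(no output)
```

View pics/scene3c.png

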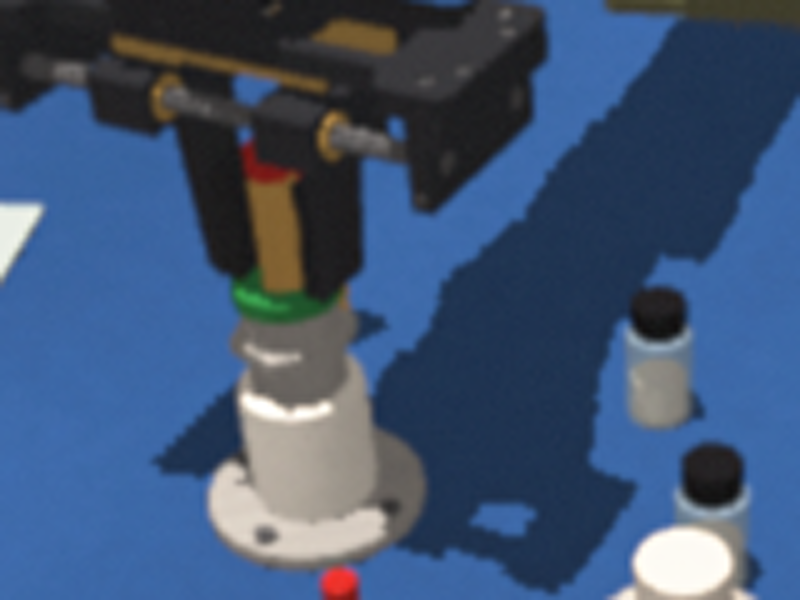

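>>> {"fn": "arm_command", "kwargs": {
  "plan": [
    [0.026, -0.002, 0, 0, 0],
    [0.026, -0.004, 0, 0, 0],
    [0.026, -0.006, 0, 0, 0],
    [0.026, -0.006, 0, 0, 0],
    [0.026, -0.006, 0, 0, 0],
    [0.026, 0, 0, 0, 0],
    [0.026, 0, 0, 0, 0]
  ]
}}

```text
clock: 6.18
tool_pos: [0.5447, -0.1409, 0.1301]
eef_rot: [0.104, 0.7, -0.103, 0.699]
contact_force: [0.4, -0.0, -0.1]
opening: 0.295
```

Run:
```python
from h import *
im,d=snap('scene','scene4')
cv2.imwrite('pics/scene4c.png',cv2.resize(im[120:240,130:290,::-1],None,fx=5,fy=5,interpolation=2))
```

```text
(no output)
```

View pics/scene4c.png

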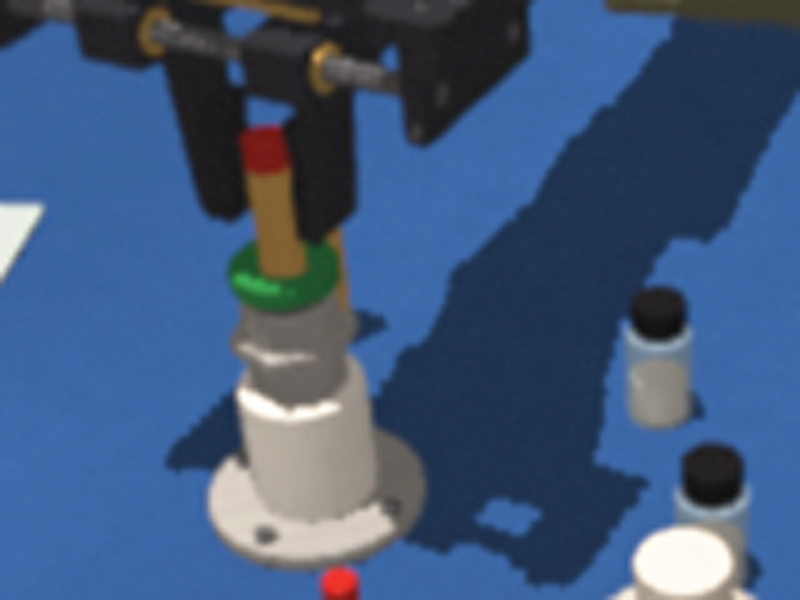

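>>> {"fn": "arm_command", "kwargs": {
  "force": 6,
  "plan": [
    [0.02, 0, 0, 0, 0],
    [0.012, 0, 0, 0, 0],
    [0.012, 0, 0, 0, 0],
    [0.012, 0, 0, 0, 0]
  ]
}}

```text
clock: 6.72
tool_pos: [0.5447, -0.1411, 0.1301]
eef_rot: [0.103, 0.7, -0.104, 0.699]
contact_force: [-0.6, -0.5, 0.2]
opening: 0.181
```

>>> {"fn": "arm_command", "kwargs": {
  "force": 35,
  "plan": [
    [0.01, 0, 0, 0, 0],
    [0.01, 0, 0, 0, 0],
    [0.01, -0.002, 0, 0, 0],
    [0.01, -0.003, 0, 0, 0],
    [0.01, 0, 0, 0, 0]
  ]
}}

```text
clock: 7.35
tool_pos: [0.5451, -0.1408, 0.1355]
eef_rot: [0.104, 0.699, -0.103, 0.7]
contact_force: [-0.3, -0.4, -0.4]
opening: 0.172
```

>>> {"fn": "arm_command", "kwargs": {
  "plan": [
    [0.01, -0.005, 0, 0, 0],
    [0.01, -0.01, 0, 0, 0],
    [0.01, -0.015, 0, 0, 0],
    [0.01, -0.015, 0, 0, 0],
    [0.01, -0.01, 0, 0, 0],
    [0.01, 0, 0, 0, 0],
    [0.01, 0, 0, 0, 0]
  ]
}}

```text
clock: 8.22
tool_pos: [0.5445, -0.141, 0.1899]
eef_rot: [0.104, 0.7, -0.103, 0.699]
contact_force: [-0.7, -0.4, -1.2]
opening: 0.166
```

Run:
```python
from h import *
s=r.get_state(); print(s['tool_pos'],s['contact_force'])
im,d=snap('scene','scene5')
cv2.imwrite('pics/scene5c.png',cv2.resize(im[80:230,130:330,::-1],None,fx=4,fy=4,interpolation=2))
```

```text
[ 0.54451122 -0.1409783   0.18993438] [-0.68538661 -0.41009494 -1.23267419]
```

View pics/scene5c.png

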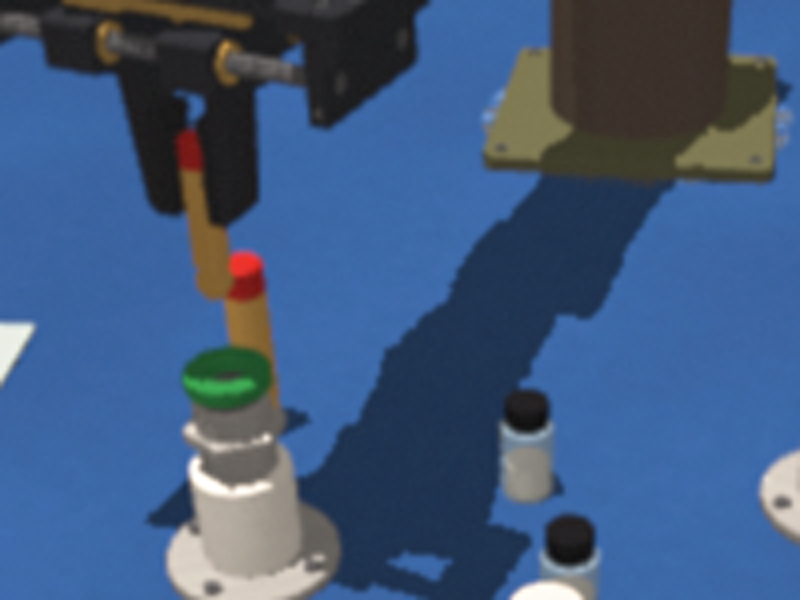

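>>> {"fn": "arm_command", "kwargs": {
  "plan": [
    [0.01, 0, 0.0124, -0.008, 0],
    [0.01, 0, 0.031, -0.02, 0],
    [0.01, 0, 0.031, -0.02, 0],
    [0.01, 0, 0.031, -0.02, 0],
    [0.01, 0, 0.031, -0.02, 0],
    [0.01, 0, 0.031, -0.02, 0],
    [0.01, 0, 0.031, -0.02, 0],
    [0.01, 0, 0.031, -0.02, 0],
    [0.01, 0, 0.0186, -0.0119, 0],
    [0.01, 0, 0, 0, 0],
    [0.01, 0, 0, 0, 0],
    [0.01, 0, 0, 0, 0]
  ]
}}

```text
clock: 9.78
tool_pos: [0.4638, 0.1413, 0.1901]
eef_rot: [0.104, 0.699, -0.105, 0.699]
contact_force: [0.3, -0.4, -0.5]
opening: 0.171
```

Run:
```python
from h import *
s=r.get_state(); print(s['tool_pos'],s['eef_rot'],s['contact_force'],s['opening'])
im,d=snap('scene','scene6')
cv2.imwrite('pics/scene6c.png',cv2.resize(im[90:240,260:460,::-1],None,fx=4,fy=4,interpolation=2))
im,d=snap('top','top6')
cv2.imwrite('pics/top6c.png',cv2.resize(im[200:320,100:260,::-1],None,fx=4,fy=4,interpolation=2))
```

```text
[0.46376837 0.14131685 0.1901035 ] [ 0.10398842  0.69939483 -0.1045208   0.69936305] [ 0.33167261 -0.3910534  -0.46671946] 0.1708932556337789
```

View pics/scene6c.png

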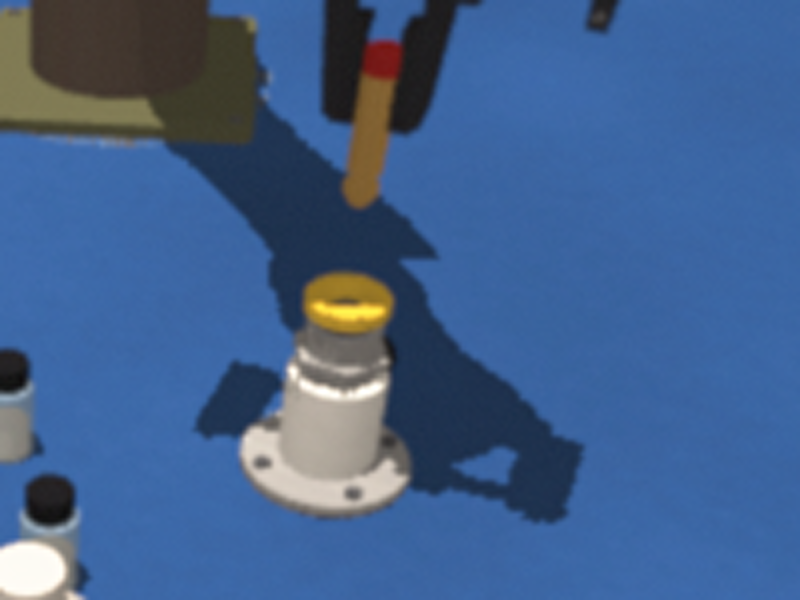

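View pics/top6c.png

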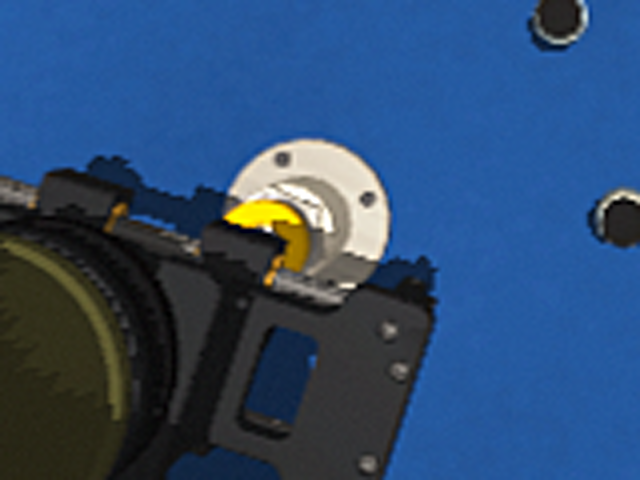

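>>> {"fn": "arm_command", "kwargs": {
  "plan": [
    [0.01, 0.01, 0.0011, -0.0008, 0],
    [0.01, 0.015, 0, 0, 0],
    [0.01, 0.012, 0, 0, 0],
    [0.01, 0.003, 0, 0, 0],
    [0.01, 0, 0, 0, 0],
    [0.01, 0, 0, 0, 0]
  ]
}}

```text
clock: 10.62
tool_pos: [0.4634, 0.1441, 0.1505]
eef_rot: [0.104, 0.699, -0.103, 0.7]
contact_force: [0.2, 0.7, -0.6]
opening: 0.167
```

```bash
cat > tube.py <<'E'
from fit import *
import sys
def tube(f,foot,c0,z0=None):
    im,W=load('scene',f); H,S,V=cv2.split(cv2.cvtColor(im,cv2.COLOR_RGB2HSV))
    tcp=np.array(c0)
    # brass pixels
    p=proj('scene',np.array([[*c0,foot],[*c0,foot+.06]])); print('axis px',p.round(1).tolist())
    m=(H>8)&(H<22)&(S>120)&(V>50)
    for z in np.arange(foot+.008,foot+.036,.004):
        q=proj('scene',np.array([[*c0,z]]))[0]; row=int(round(q[1])); cols=np.where(m[row,int(q[0])-14:int(q[0])+15])[0]+int(q[0])-14
        # plane intersect: shift in px -> world y approx
        qy=proj('scene',np.array([[c0[0],c0[1]+.01,z]]))[0]-q
        if len(cols): print(round(z,3),row,cols.min(),cols.max(),'mid',(cols.min()+cols.max())/2,'pred',q.round(1),'dy per px mm',(10/qy[0]).round(2))
E
python3 - <<'E'
from tube import *
s=r.get_state(); print(s['tool_pos'],s['eef_rot'],s['contact_force'],s['opening'])
im,d=snap('scene','scene7')
cv2.imwrite('pics/scene7c.png',cv2.resize(im[110:230,280:440,::-1],None,fx=5,fy=5,interpolation=2))
tube('scene7',s['tool_pos'][2]-.0405,(.4651,.1419))
E
```

```text
[0.46341608 0.14409554 0.15052254] [ 0.10368874  0.69924427 -0.10335634  0.69973106] [ 0.17895976  0.74440229 -0.62237068] 0.16688377693328127
axis px [[347.3, 159.1], [351.7, 129.5]]
0.118 155 345 352 mid 348.5 pred [347.8 155.3] dy per px mm 1.79
0.122 153 346 352 mid 349.0 pred [348.1 153.4] dy per px mm 1.78
0.126 152 346 353 mid 349.5 pred [348.4 151.5] dy per px mm 1.77
0.13 150 346 353 mid 349.5 pred [348.7 149.6] dy per px mm 1.77
0.134 148 346 354 mid 350.0 pred [349.  147.6] dy per px mm 1.76
0.138 146 347 354 mid 350.5 pred [349.3 145.7] dy per px mm 1.75
0.142 144 347 354 mid 350.5 pred [349.6 143.7] dy per px mm 1.75
```

View pics/scene7c.png

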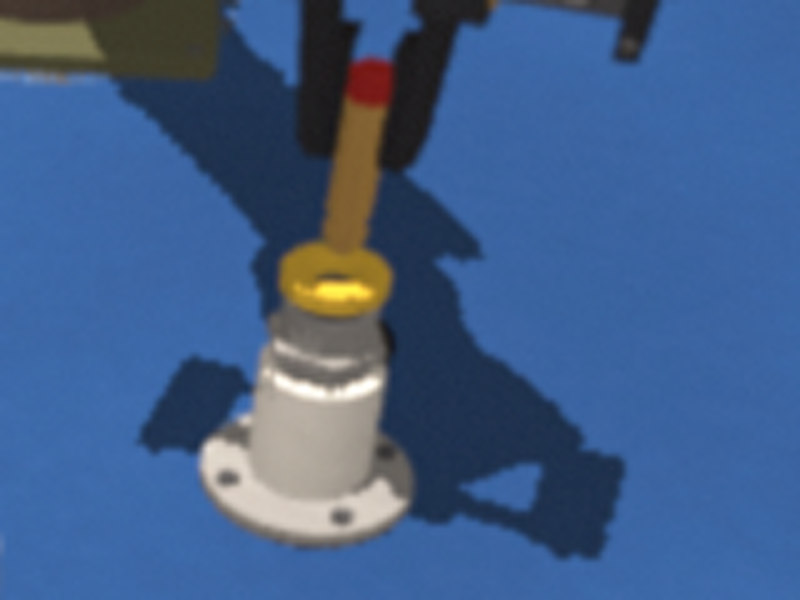

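>>> {"fn": "arm_command", "kwargs": {
  "plan": [
    [0.01, 0, -0.0014, 0.0004, 0],
    [0.01, 0, 0, 0, 0],
    [0.01, 0, 0, 0, 0]
  ]
}}

```text
clock: 11.05
tool_pos: [0.4631, 0.1425, 0.1503]
eef_rot: [0.104, 0.699, -0.103, 0.7]
contact_force: [-0.0, -0.2, 0.5]
opening: 0.169
```

Run:
```python
from tube import *
for i in range(2):
    im,d=snap('scene','scene8'); s=r.get_state(); print(s['clock'],s['tool_pos'])
tube('scene8',s['tool_pos'][2]-.0405,(.4651,.1419))
```

```text
11.1 [0.46313261 0.14254478 0.15027749]
11.15 [0.46311596 0.14256165 0.15023045]
axis px [[347.2, 159.2], [351.7, 129.7]]
0.118 155 344 351 mid 347.5 pred [347.8 155.5] dy per px mm 1.79
0.122 154 344 351 mid 347.5 pred [348.1 153.6] dy per px mm 1.78
0.126 152 345 352 mid 348.5 pred [348.4 151.7] dy per px mm 1.77
0.13 150 345 352 mid 348.5 pred [348.7 149.7] dy per px mm 1.77
0.134 148 345 353 mid 349.0 pred [349.  147.8] dy per px mm 1.76
0.138 146 346 353 mid 349.5 pred [349.2 145.8] dy per px mm 1.75
0.142 144 346 353 mid 349.5 pred [349.5 143.9] dy per px mm 1.75
```

>>> {"fn": "arm_command", "kwargs": {
  "plan": [
    [0.01, 0.003, 0, 0.0003, 0],
    [0.01, 0.003, 0, 0, 0],
    [0.01, 0.003, 0, 0, 0],
    [0.01, 0.003, 0, 0, 0],
    [0.01, 0, 0, 0, 0]
  ]
}}

```text
clock: 11.78
tool_pos: [0.4632, 0.1424, 0.1379]
eef_rot: [0.103, 0.7, -0.104, 0.699]
contact_force: [0.3, -0.7, -0.8]
opening: 0.17
```

>>> {"fn": "arm_command", "kwargs": {
  "plan": [
    [0.01, 0.002, 0, 0, 0],
    [0.01, 0.002, 0, 0, 0],
    [0.01, 0.002, 0, 0, 0],
    [0.01, 0, 0, 0, 0]
  ]
}}

```text
clock: 12.28
tool_pos: [0.4633, 0.1424, 0.1321]
eef_rot: [0.103, 0.7, -0.103, 0.699]
contact_force: [-0.1, 0.8, -1.0]
opening: 0.171
```

>>> {"fn": "arm_command", "kwargs": {
  "plan": [
    [0.01, 0.002, 0, 0, 0],
    [0.01, 0.002, 0, 0, 0],
    [0.01, 0.002, 0, 0, 0],
    [0.01, 0, 0, 0, 0]
  ]
}}

```text
clock: 12.78
tool_pos: [0.4633, 0.1424, 0.126]
eef_rot: [0.103, 0.7, -0.104, 0.699]
contact_force: [0.1, 1.0, -0.6]
opening: 0.168
```

Run:
```python
from tube import *
s=r.get_state(); print(s['contact_force'],s['moment'])
im,d=snap('scene','scene9')
cv2.imwrite('pics/scene9c.png',cv2.resize(im[110:230,280:440,::-1],None,fx=5,fy=5,interpolation=2))
```

```text
[ 0.06844998  0.95728278 -0.55847607] [-0.0065514  -0.05620312  0.02272023]
```

View pics/scene9c.png

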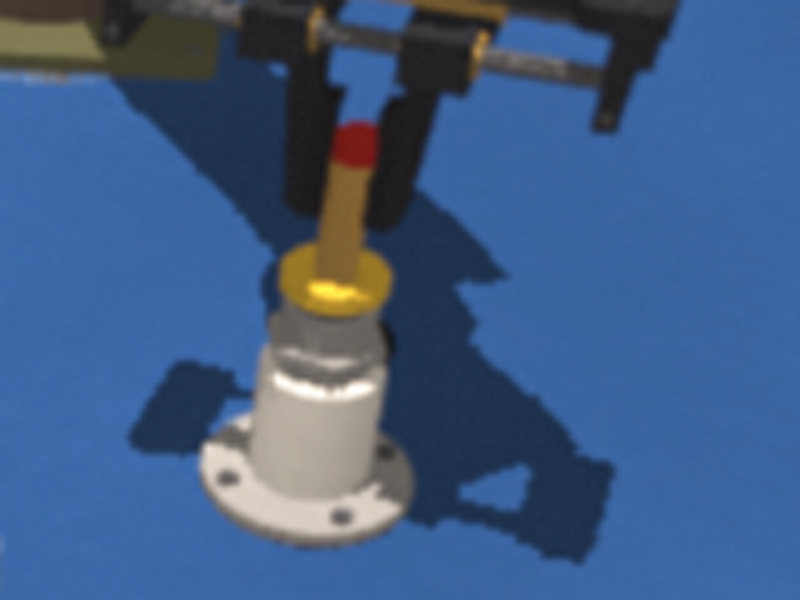

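>>> {"fn": "arm_command", "kwargs": {
  "plan": [
    [0.01, 0.001, 0, 0, 0],
    [0.01, 0.001, 0, 0, 0],
    [0.01, 0.001, 0, 0, 0],
    [0.01, 0, 0, 0, 0]
  ]
}}

```text
clock: 13.32
tool_pos: [0.4633, 0.1424, 0.1231]
eef_rot: [0.103, 0.7, -0.103, 0.699]
contact_force: [-0.1, -0.7, -0.3]
opening: 0.17
```

>>> {"fn": "arm_command", "kwargs": {
  "plan": [
    [0.01, 0.0005, 0, 0, 0],
    [0.01, 0.0005, 0, 0, 0],
    [0.01, 0, 0, 0, 0]
  ]
}}

```text
clock: 13.7
tool_pos: [0.4634, 0.1425, 0.1222]
eef_rot: [0.103, 0.699, -0.103, 0.699]
contact_force: [-0.3, 1.2, -1.2]
opening: 0.173
```

>>> {"fn": "arm_command", "kwargs": {
  "plan": [
    [0.01, 0.0005, 0, 0, 0],
    [0.01, 0, 0, 0, 0]
  ]
}}

```text
clock: 13.95
tool_pos: [0.4634, 0.1424, 0.1217]
eef_rot: [0.104, 0.699, -0.103, 0.699]
contact_force: [0.3, -0.2, -0.2]
opening: 0.168
```

>>> {"fn": "arm_command", "kwargs": {
  "plan": [
    [0.01, 0.0005, 0, 0, 0],
    [0.01, 0, 0, 0, 0]
  ]
}}

```text
clock: 14.2
tool_pos: [0.4634, 0.1424, 0.1212]
eef_rot: [0.104, 0.7, -0.103, 0.699]
contact_force: [-1.1, -0.4, -0.4]
opening: 0.168
```

>>> {"fn": "arm_command", "kwargs": {
  "plan": [
    [0.01, 0.0005, 0, 0, 0],
    [0.01, 0, 0, 0, 0]
  ]
}}

```text
clock: 14.45
tool_pos: [0.4634, 0.1425, 0.1207]
eef_rot: [0.104, 0.699, -0.103, 0.7]
contact_force: [-0.1, -0.7, -0.7]
opening: 0.175
```

>>> {"fn": "arm_command", "kwargs": {
  "plan": [
    [0.01, 0.0005, 0, 0, 0],
    [0.01, 0, 0, 0, 0]
  ]
}}

```text
clock: 14.7
tool_pos: [0.4635, 0.1425, 0.1202]
eef_rot: [0.104, 0.699, -0.103, 0.7]
contact_force: [-0.2, 0.2, 0.1]
opening: 0.166
```

>>> {"fn": "arm_command", "kwargs": {
  "plan": [
    [0.01, 0.0005, 0, 0, 0],
    [0.01, 0, 0, 0, 0]
  ]
}}

```text
clock: 14.95
tool_pos: [0.4635, 0.1426, 0.1197]
eef_rot: [0.104, 0.699, -0.103, 0.7]
contact_force: [0.0, 0.5, 0.9]
opening: 0.171
```

>>> {"fn": "arm_command", "kwargs": {
  "plan": [
    [0.01, 0.0005, 0, 0, 0],
    [0.01, 0, 0, 0, 0]
  ]
}}

```text
clock: 15.2
tool_pos: [0.4635, 0.1427, 0.1193]
eef_rot: [0.104, 0.699, -0.103, 0.7]
contact_force: [0.1, 0.7, 0.8]
opening: 0.167
```

>>> {"fn": "arm_command", "kwargs": {
  "plan": [
    [0.01, 0.0005, 0, 0, 0],
    [0.01, 0, 0, 0, 0]
  ]
}}

```text
clock: 15.45
tool_pos: [0.4635, 0.1427, 0.1189]
eef_rot: [0.104, 0.699, -0.103, 0.7]
contact_force: [0.1, 0.6, 3.4]
opening: 0.172
```

>>> {"fn": "arm_command", "kwargs": {
  "plan": [
    [0.01, 0.0005, 0, 0, 0],
    [0.01, 0.0005, 0, 0, 0],
    [0.01, 0, 0, 0, 0]
  ]
}}

```text
clock: 15.82
tool_pos: [0.4635, 0.1426, 0.1178]
eef_rot: [0.104, 0.699, -0.103, 0.7]
contact_force: [-0.1, 2.0, 4.7]
opening: 0.172
```

>>> {"fn": "arm_command", "kwargs": {
  "plan": [
    [0.01, 0.0005, 0, 0, 0],
    [0.01, 0.0005, 0, 0, 0],
    [0.01, 0, 0, 0, 0]
  ]
}}

```text
clock: 16.2
tool_pos: [0.4635, 0.1426, 0.1168]
eef_rot: [0.104, 0.699, -0.103, 0.7]
contact_force: [0.1, 2.0, 3.6]
opening: 0.17
```

>>> {"fn": "arm_command", "kwargs": {
  "plan": [
    [0.01, 0.0005, 0, 0, 0],
    [0.01, 0.0005, 0, 0, 0],
    [0.01, 0, 0, 0, 0]
  ]
}}

```text
clock: 16.58
tool_pos: [0.4636, 0.1426, 0.116]
eef_rot: [0.104, 0.699, -0.103, 0.7]
contact_force: [0.2, 1.1, 7.5]
opening: 0.171
```

>>> {"fn": "arm_command", "kwargs": {
  "plan": [
    [0.01, 0.0005, 0, 0, 0],
    [0.01, 0.0005, 0, 0, 0],
    [0.01, 0, 0, 0, 0]
  ]
}}

```text
clock: 16.95
tool_pos: [0.4637, 0.1426, 0.1152]
eef_rot: [0.104, 0.699, -0.103, 0.7]
contact_force: [-1.7, 0.9, 8.1]
opening: 0.168
```

>>> {"fn": "arm_command", "kwargs": {
  "plan": [
    [0.01, 0.0005, 0, 0, 0],
    [0.01, 0.0005, 0, 0, 0],
    [0.01, 0, 0, 0, 0]
  ]
}}

```text
clock: 17.32
tool_pos: [0.4636, 0.1426, 0.1139]
eef_rot: [0.104, 0.699, -0.103, 0.7]
contact_force: [-0.6, 1.1, 6.3]
opening: 0.164
```

Run:
```python
from tube import *
im,d=snap('scene','scene10')
cv2.imwrite('pics/scene10c.png',cv2.resize(im[110:230,280:440,::-1],None,fx=5,fy=5,interpolation=2))
```

```text
(no output)
```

View pics/scene10c.png

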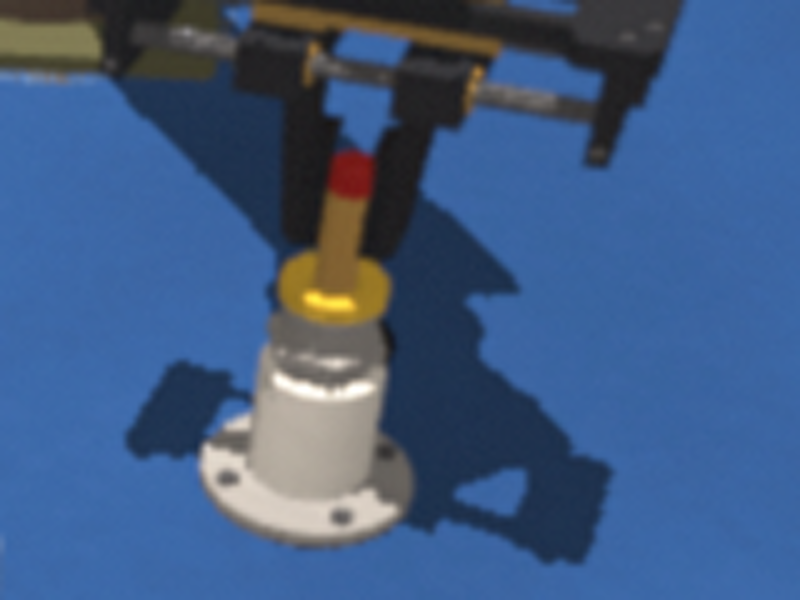

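>>> {"fn": "arm_command", "kwargs": {
  "plan": [
    [0.01, 0.0007, 0, 0, 0],
    [0.01, 0.0007, 0, 0, 0],
    [0.01, 0.0006, 0, 0, 0],
    [0.01, 0, 0, 0, 0]
  ]
}}

```text
clock: 17.88
tool_pos: [0.4636, 0.1426, 0.1119]
eef_rot: [0.104, 0.699, -0.103, 0.7]
contact_force: [-1.3, 1.3, 6.2]
opening: 0.171
```

>>> {"fn": "arm_command", "kwargs": {
  "plan": [
    [0.01, 0.0007, 0, 0, 0],
    [0.01, 0.0007, 0, 0, 0],
    [0.01, 0.0006, 0, 0, 0],
    [0.01, 0, 0, 0, 0]
  ]
}}

```text
clock: 18.38
tool_pos: [0.4636, 0.1426, 0.11]
eef_rot: [0.104, 0.699, -0.103, 0.7]
contact_force: [-0.6, 0.4, 7.9]
opening: 0.168
```

>>> {"fn": "arm_command", "kwargs": {
  "plan": [
    [0.01, 0.0007, 0, 0, 0],
    [0.01, 0.0007, 0, 0, 0],
    [0.01, 0.0006, 0, 0, 0],
    [0.01, 0, 0, 0, 0]
  ]
}}

```text
clock: 18.88
tool_pos: [0.4637, 0.1425, 0.108]
eef_rot: [0.104, 0.699, -0.103, 0.7]
contact_force: [0.2, 2.4, 7.1]
opening: 0.167
```

>>> {"fn": "arm_command", "kwargs": {
  "plan": [
    [0.01, 0.0007, 0, 0, 0],
    [0.01, 0.0007, 0, 0, 0],
    [0.01, 0, 0, 0, 0]
  ]
}}

```text
clock: 19.25
tool_pos: [0.4638, 0.1425, 0.1067]
eef_rot: [0.104, 0.699, -0.103, 0.7]
contact_force: [-0.6, 0.6, 9.1]
opening: 0.169
```

Run:
```python
from tube import *
im,d=snap('scene','scene11')
cv2.imwrite('pics/scene11c.png',cv2.resize(im[110:230,280:440,::-1],None,fx=5,fy=5,interpolation=2))
```

```text
(no output)
```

View pics/scene11c.png

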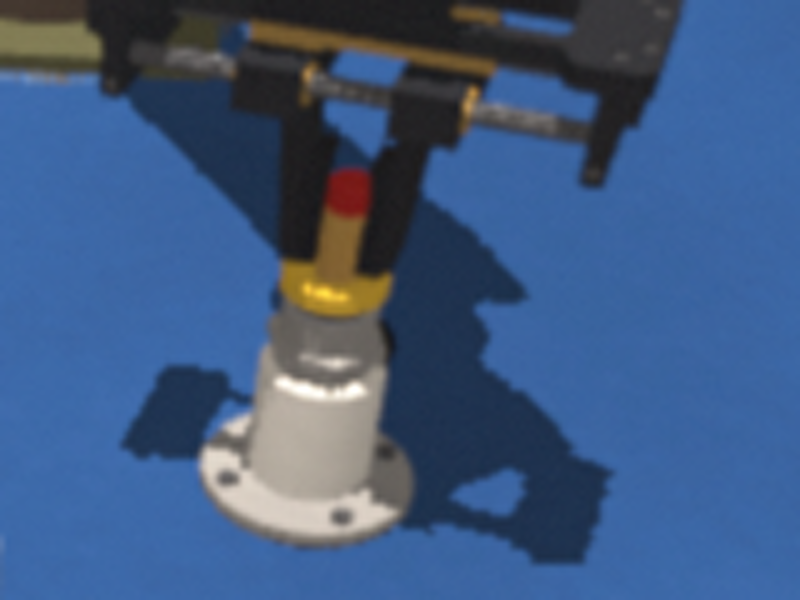

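>>> {"fn": "arm_command", "kwargs": {
  "plan": [
    [0.01, 0.0005, 0, 0, 0],
    [0.01, 0, 0, 0, 0]
  ]
}}

```text
clock: 19.55
tool_pos: [0.4639, 0.1425, 0.1065]
eef_rot: [0.104, 0.699, -0.103, 0.7]
contact_force: [-0.1, 1.0, 11.1]
opening: 0.166
```

>>> {"fn": "arm_command", "kwargs": {
  "plan": [
    [0.01, 0.0005, 0, 0, 0],
    [0.01, 0, 0, 0, 0]
  ]
}}

```text
clock: 19.8
tool_pos: [0.464, 0.1424, 0.1064]
eef_rot: [0.104, 0.699, -0.103, 0.7]
contact_force: [-1.4, 0.7, 14.5]
opening: 0.169
```

>>> {"fn": "arm_command", "kwargs": {
  "plan": [
    [0.01, -0.001, 0, 0, 0],
    [0.01, -0.001, 0, 0, 0],
    [0.01, 0, 0, 0, 0]
  ]
}}

```text
clock: 20.18
tool_pos: [0.4638, 0.1425, 0.1078]
eef_rot: [0.104, 0.699, -0.103, 0.7]
contact_force: [0.2, 0.6, 8.1]
opening: 0.172
```

>>> {"fn": "arm_command", "kwargs": {
  "plan": [
    [0.01, -0.0007, 0, 0, 0],
    [0.01, 0, 0, 0, 0]
  ]
}}

```text
clock: 20.42
tool_pos: [0.4636, 0.1425, 0.1081]
eef_rot: [0.104, 0.699, -0.103, 0.7]
contact_force: [0.8, 0.6, 5.5]
opening: 0.173
```

>>> {"fn": "arm_command", "kwargs": {
  "plan": [
    [0.01, -0.0006, 0, 0, 0],
    [0.01, 0, 0, 0, 0]
  ]
}}

```text
clock: 20.68
tool_pos: [0.4634, 0.1424, 0.1083]
eef_rot: [0.103, 0.7, -0.103, 0.699]
contact_force: [1.1, 1.8, -2.0]
opening: 0.169
```

>>> {"fn": "arm_command", "kwargs": {
  "plan": [
    [0.01, -0.0005, 0, 0, 0],
    [0.01, 0, 0, 0, 0]
  ]
}}

```text
clock: 20.92
tool_pos: [0.4632, 0.1424, 0.1085]
eef_rot: [0.103, 0.7, -0.103, 0.699]
contact_force: [2.7, 1.4, -9.2]
opening: 0.17
```

>>> {"fn": "arm_command", "kwargs": {
  "force": 10,
  "plan": [
    [0.01, 0.0006, 0, 0, 0],
    [0.01, 0, 0, 0, 0],
    [0.02, 0, 0, 0, 0],
    [0.03, 0, 0, 0, 0],
    [0.03, 0, 0, 0, 0]
  ]
}}

```text
clock: 21.55
tool_pos: [0.4634, 0.1424, 0.1086]
eef_rot: [0.104, 0.699, -0.104, 0.7]
contact_force: [-0.0, 1.1, -0.1]
opening: 0.338
```

>>> {"fn": "arm_command", "kwargs": {
  "plan": [
    [0.03, -0.005, 0, 0, 0],
    [0.03, -0.015, 0, 0, 0],
    [0.03, -0.03, 0, 0, 0],
    [0.03, -0.03, 0, 0, 0],
    [0.03, -0.03, 0, 0, 0],
    [0.03, 0, 0, -0.03, 0],
    [0.03, 0, 0.03, -0.03, 0],
    [0.03, 0, 0.05, 0, 0],
    [0.03, 0, 0.05, 0, 0],
    [0.03, 0, 0.05, 0, 0],
    [0.03, 0, 0, 0, 0]
  ]
}}

```text
clock: 22.92
tool_pos: [0.4578, 0.3369, 0.2188]
eef_rot: [0.103, 0.7, -0.1, 0.7]
contact_force: [-0.0, -1.3, 0.2]
opening: 0.339
```

Run:
```python
from tube import *
s=r.get_state(); print(s['clock'],s['tool_pos'],s['contact_force'],s['opening'])
for n in('scene','top'):
    im,d=snap(n,n+'12')
    cv2.imwrite('pics/%s12b.png'%n,cv2.resize(im[:,:,::-1],(768,576),interpolation=2))
    if n=='scene': cv2.imwrite('pics/scene12c.png',cv2.resize(im[110:230,280:440,::-1],None,fx=5,fy=5,interpolation=2))
    W=pts(n,d); H,S,V=cv2.split(cv2.cvtColor(im,cv2.COLOR_RGB2HSV))
    near=np.hypot(W[...,0]-.464,W[...,1]-.143)<.03
    for nm,m in dict(red=((H<6)|(H>174))&(S>150)&(V>60),yel=(H>22)&(H<35)&(S>150)&(V>60)).items():
        w=W[m&near]; 
        if len(w): print(n,nm,len(w),np.percentile(w[:,2],[50,90]).round(4),np.median(w,0).round(4))
```

```text
22.925 [0.45783585 0.33689345 0.21877176] [-0.00721653 -1.28719807  0.21309962] 0.3388551867200168
scene red 61 [0.1385 0.1406] [0.4701 0.1418 0.1385]
scene yel 99 [0.1005 0.1012] [0.4716 0.1384 0.1005]
top red 80 [0.1407 0.142 ] [0.4633 0.1422 0.1407]
top yel 244 [0.1009 0.1023] [0.4678 0.139  0.1009]
```

View pics/scene12c.png

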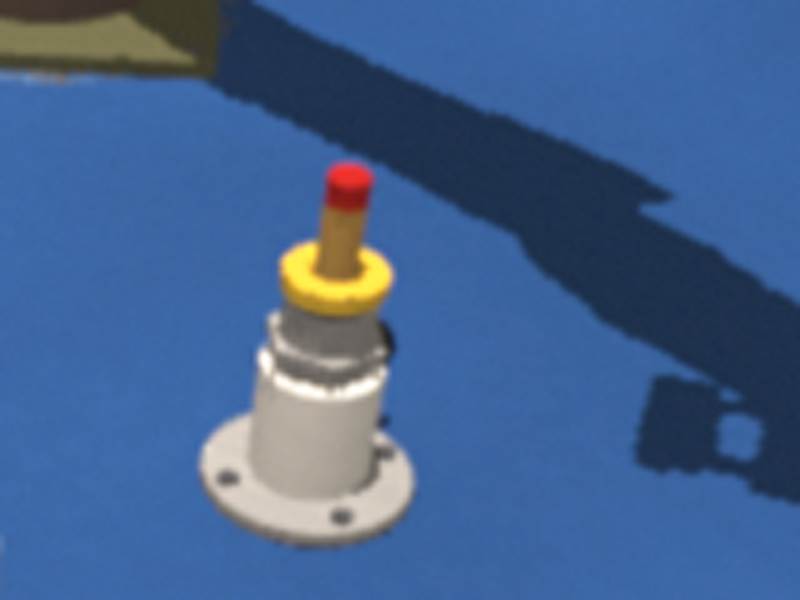

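View pics/scene12b.png

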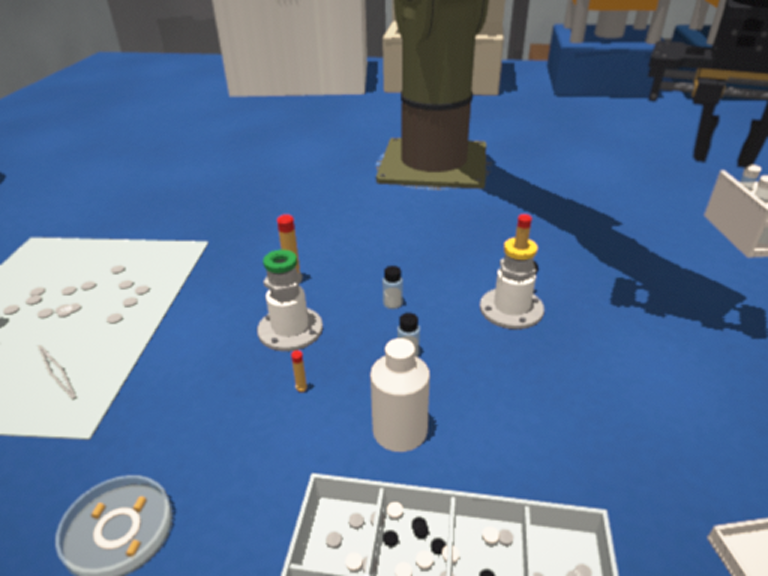

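View pics/top12b.png

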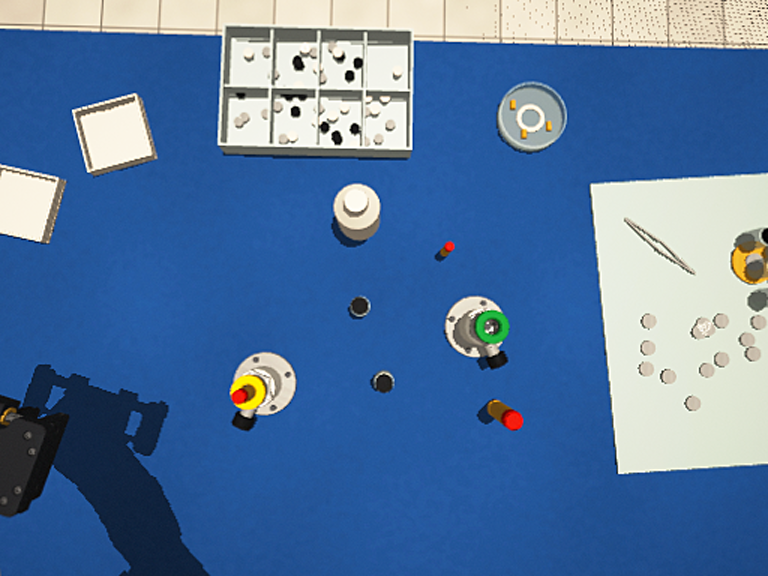

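The red end measures 39.8 mm above the yellow collar in the top view (40 mm means locked), and the collar height matches the one from before the job. The vials and bottle stand as before, so I am handing the job in.

```bash
python3 -c "
from plant import r
print(r.finish_job())"
```

```text
the job is handed in; nothing more can be done
None
```

The plug is out of the green outlet and locked fully home in the yellow one. I handed the job in at about 23 s of the 51 s allowed.

- **Release and draw:** I pressed the green collar with the fingertips astride the plug, peaking at 7.7 N at its stop. The plug rose, and I let the collar up, then gripped and drew the plug out.
- **Insertion:** I pushed the plug straight down past the jaws and the valve spring to the hard stop. The highest force I read was 14.5 N, taken at the end of each move, so brief peaks in between were not seen. After backing off, the plug held against a pull of about 9 N.
- **Final check:** With the robot clear, the top view puts the red end 39.8 mm above the yellow collar; 40 mm means locked. The yellow collar is back at its starting height, about 0.101 m above the bench. The vials, the bottle and the other two plugs look unmoved in the pictures.
- **Disagreements:**
  - The two cameras differed by 2–3 mm in absolute position. I went by the distance between the two outlets, where they agreed to about 1 mm.
  - The jaws were first felt 2–3 mm deeper than the camera height implied. The hard stop and the final height both matched the camera.

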